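# Tip a truffle into a dish and present the dish turned a quarter

## Task

Tip the round truffle out of the steel scoop into the white dish without touching the truffle, and stand the scoop upright on the freezer top again, clear of the board. Then pick the dish up by its handle, lift it straight up well clear of the board, and turn it in place over the board by a quarter turn counter-clockwise as seen from above (the handle, which pointed roughly towards you, then points to the right), keeping it level and the truffle in its middle all the time. Finish holding the dish still and level right above the board, truffle in the middle; do not put it down, and leave the other things on the freezer alone.

Things in the scene. Friction and masses are not known exactly. Their poses are not given: they have to be found in the camera images.
- board: fixed square wooden board, 110 x 110 mm, 14 mm thick, on the freezer top; origin at the centre of its underside; its x axis points roughly away from the robot, and the dish stands on its middle with its axes along the board's axes
- dish: loose white shallow dish, 124 mm across, 29 mm high, 0.15 kg, inside a shallow cone falling 11 degrees to the middle, with a low rim; origin at the centre of its underside; a straight bar handle runs out along its -x axis
- dish_middle (a point): lowest point of the dish's inside, on its axis, 8 mm above its underside; axes of the dish, z up out of the dish
- dish_handle (a point): middle of the dish's bar handle (bar 60 mm long radially, 18 mm wide, 16 mm high, upright flat sides), 92 mm from the dish's axis along its -x and 26 mm above its underside; the bar ends 120 mm from the axis; axes of the dish
- scoop: loose steel scoop, 0.15 kg, 106 mm long, 50 mm wide: flat foot 50 x 50 mm, walls 34 mm high (back wall 40 mm), and in front, towards its +x, a straight pouring ramp 50 mm wide outside, 44 mm inside, that rises 30 degrees to the lip, so that it empties when tipped forward by clearly more than 30 degrees (45 to 55); an upright flat grip stands on its back; origin at the centre of the foot's underside, z up
- scoop_grip (a point): centre of the free part of the scoop's upright grip: a flat bar 12 mm thick along the scoop's y, 28 mm long along its x, from 35 to 87 mm above the foot; this point is 66 mm above the foot's underside and 26 mm behind the scoop's origin (-x); axes of the scoop
- scoop_lip (a point): middle of the scoop's pouring edge, 66 mm in front (+x) of its origin and 28 mm above its underside when it stands; axes of the scoop
- truffle: loose hard dark brown ball (a truffle), 28 mm across, 20 g, in the scoop at the start
- truffle_center (a point): centre of the truffle; when it lies in the middle of the dish it is about 14 mm above dish_middle
- tin_2: bystander: flat tin, 86 mm across, 40 mm high, origin under its centre
- cup_stack_a: bystander: stack of paper cups, 57 mm across, 61 mm high, origin under its centre
- tape_1: bystander: roll of tape lying flat, 98 mm across, 25 mm high, origin under its centre
Mind the look-alikes: they are no part of the job. Leave any red or turquoise look-alike of the scoop alone.

How it is judged:
By the outcome, as a careful person would: the job done as asked, in the order asked, and still so for the second after the job is handed in, while the arm keeps its last pose, push and grip.
It also fails if it takes over 67 s, if anything falls off the work surface, if the arm or the gripper's body presses on something with over 40 N, if the wrist force passes 120 N, or if a joint passes its speed limit or range.

## Robot

A 6-joint arm with a two-finger parallel gripper is mounted at the origin on a cart in front of the work surface, level with it; the furniture and walls round the work are solid. World frame = base frame: x ahead of the robot, y to its left, z up, the work surface at z = 0. Lengths are in m, angles in degrees, forces in N, time in s.
With the tool pointing down it reaches from about 0.35 to 0.875 m from the base axis. Payload 4.2 kg.
Tool frame: the origin (TCP) lies between the finger pads; the fingertips stand 8 mm ahead of it and the grasp point (between the pads) lies 11 mm behind it; z points along the fingers, y is the line along which they close (so a half turn about z gives the same grasp; the last joint's range is limited). The gripper opens to 85 mm and grips with 20 to 120 N. Pads are 22 mm wide; open, the fingers measure 114 mm over their backs; the gripper's body (76 mm by 85 mm) begins 54 mm behind the grasp point. The pads swing forward as they close: fully open they stand 13 mm farther back than shut.
Start: joints at [-48.381, 22.042, 0.453, 0, -68.411, -14.817], TCP at [0.282, -0.558, 0.239] pointing down, gripper open.
Joint ranges: [-179.83, 179.83], [-69.29, 118.12], [-61.27, 80.66], [-181.25, 117.63], [-171.15, -9.14], [-177.46, 177.46]. Speed limits (degrees/s): [159.86, 159.86, 180, 180, 180, 180].

## Interface

Orientations are given as a 3x3 rotation matrix whose columns are the frame's x, y, z axes.
In Python, from station import robot, eyes gives the robot as it stands.
- The arm moves only by the tool jog_arm, never from a script. Its argument "plan" is a list of rows, each a list of 6 numbers: the shift along the tool's x, y, z in m, then the turn, a rotation vector about the tool's x, y, z in degrees. A call has 1 to 8 rows; each row is the pose to reach, as a shift and turn from the pose commanded when the call began, along the tool's axes at that moment; what a row does not reach only later rows make up. A row lasts 1/8 s, in which the tool goes at most 62.5 mm and 10.7 degrees, less where a joint would pass 70% of its speed; a pose out of reach is approached as far as the arm can. A call with a gripper value outside its range is refused whole. "hand" is the opening, from 0 (shut) to 1 (fully open), set as the call begins (left out, the last holds). The fingers move at their own pace and stop on an object; "grip_force" is the grip in N (left out, the last holds). Time passes only in rows, so rows that repeat a pose let the fingers close. It gives the time, the measured TCP pose, the force, the opening and the grip force at its end, in the units of the state.
- robot.observe(): the state, without advancing time (a new reading comes with each control period).
- eyes.read_camera(name): name is "scene" or "top" or "wrist"; returns a dict with "pixels" (420x560x3 uint8, red, green, blue), "fx", "fy", "cx", "cy" (pixels), "R" (3x3) and "t" (3): a world point X has camera coordinates R X + t; the wrist camera has in their place "tool_from_camera" (4x4, takes a point from camera to tool coordinates, whose origin is the TCP and whose axes are the flange's). Camera axes: x right, y down, z forward; pixel columns grow to the right and rows downward; lengths in m; the calibration is good to about 2 mm. A picture is of the moment at which its call begins: read the wrist's pose just before it. There is no depth.
- robot.job_done(): hands the job in; it is judged then, once.
The state is a dict: "t": time; "qpos": joint angles; "joint_velocities": joint speeds; "joint_torque": joint torques, N m; "tool_pos": TCP position; "ee_rot": TCP orientation; "ft_force": force on the tool from outside, world axes, zero at the start; "moment": the same for the moment, N m; "width": finger opening in m; "finger_force": force on a finger pad.
Only numpy, scipy, OpenCV 4.12 (cv2) and the standard library are available. Lean on these libraries where they do the work, as an engineer would, in place of code of your own. Each camera call takes 0.05 s, during which the arm holds its last target. There are 200 camera calls.

## Working session

There is one attempt and no reset: what is moved stays moved. The work goes in short steps, Python scripts to look and compute and a tool call to move; the robot and the scene stay as the last step left them, time stands still between calls to the robot, and variables do not carry over. Pictures are saved under pics/ and viewed, at most 12 in all, crops included, and the job is handed in when it is done.

Besides the shell and the picture viewer there is one more tool, called after "Emit:" as a command line: name --pt "numbers of a row" for each row, then --argument value for the rest. jog_arm: Moves the arm, as the interface text tells. Its arguments: {"type":"object","properties":{"plan":{"type":"array","items":{"type":"array","items":{"type":"number"}}},"hand":{"type":"number"},"grip_force":{"type":"number"}},"required":["plan"]}

```bash
mkdir -p pics; ls
cat > h.py <<'E'
import numpy as np, cv2
from station import robot, eyes
def snap(n,f):
    s=robot.observe(); c=eyes.read_camera(n); cv2.imwrite(f'pics/{f}.png',cv2.cvtColor(c['pixels'],cv2.COLOR_RGB2BGR))
    if 'R' in c: R=np.array(c['R']);t=np.array(c['t'])
    else:
        T=np.array(c['tool_from_camera']);Rw=np.array(s['ee_rot']);p=np.array(s['tool_pos'])
        Rc=Rw@T[:3,:3];pc=Rw@T[:3,3]+p; R=Rc.T;t=-R@pc
    np.savez(f'pics/{f}.npz',R=R,t=t,k=[c['fx'],c['fy'],c['cx'],c['cy']])
def load(f):
    d=np.load(f'pics/{f}.npz'); return cv2.imread(f'pics/{f}.png'),d['R'],d['t'],d['k']
def ray(f,u,v):
    _,R,t,k=load(f); d=R.T@np.array([(u-k[2])/k[0],(v-k[3])/k[1],1]); return -R.T@t,d/np.linalg.norm(d)
def onz(f,u,v,z):
    o,d=ray(f,u,v); return o+d*(z-o[2])/d[2]
def proj(f,X):
    _,R,t,k=load(f); c=R@np.array(X)+t; return np.array([k[0]*c[0]/c[2]+k[2],k[1]*c[1]/c[2]+k[3]])
def tri(*obs):
    A=np.zeros((3,3));b=np.zeros(3)
    for f,u,v in obs:
        o,d=ray(f,u,v);P=np.eye(3)-np.outer(d,d);A+=P;b+=P@o
    X=np.linalg.solve(A,b); return X,[np.linalg.norm(proj(f,X)-[u,v]).round(1) for f,u,v in obs]
E
python3 -c "
from h import *
snap('scene','s0');snap('top','t0')
a=load('s0')[0];b=load('t0')[0]
s=robot.observe();print(s['t'],s['tool_pos'],s['ee_rot'],s['width'])
"
```

```text
pics
0.1 [ 0.28161896 -0.55738207  0.2383395 ] [[-8.92642269e-01 -4.50764776e-01 -9.46879246e-04]
 [-4.50765764e-01  8.92640642e-01  1.70572759e-03]
 [ 7.63409856e-05  1.94942529e-03 -9.99998097e-01]] 0.085249643176905
```

View pics/s0.png

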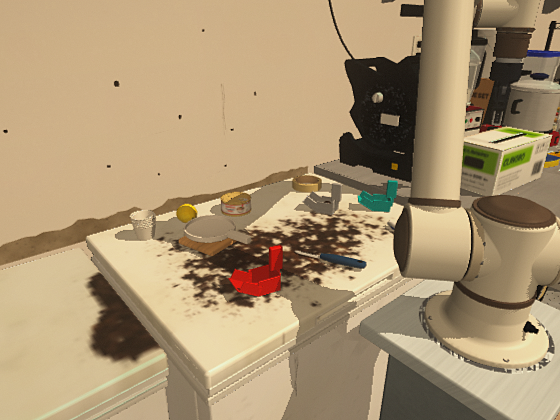

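View pics/t0.png

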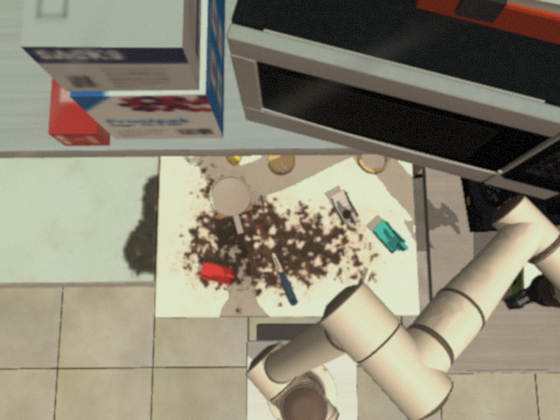

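The scene view shows the steel scoop at about (322,203) and the dish at (212,230). In the top view the scoop is at (342,205) and the dish at (231,196), with the handle end near (239,231). I'll zoom in on both.

```bash
python3 -c "
from h import *
a=load('s0')[0][175:225,285:360];b=load('t0')[0][170:250,200:380]
b=cv2.resize(b,None,fx=4.4,fy=4.4,interpolation=2);a=cv2.resize(a,None,fx=4.4,fy=4.4,interpolation=2)
o=np.zeros((b.shape[0]+a.shape[0],b.shape[1],3),np.uint8);o[:b.shape[0]]=b;o[b.shape[0]:,:a.shape[1]]=a
d=cv2.resize(load('s0')[0][205:255,175:255],None,fx=4.4,fy=4.4,interpolation=2);o[b.shape[0]:,400:400+d.shape[1]]=d
cv2.imwrite('pics/c1.png',o)
for u,v in [(231,196),(239,231),(342,205),(160,316),(417,316)]: print(onz('t0',u,v,0.03))
for n,f in (('s0','scene'),('t0','top')): print(-load(n)[1].T@load(n)[2],load(n)[3])
"
```

```text
[0.57562156 0.20646344 0.03      ]
[0.46856489 0.18143815 0.03      ]
[ 0.54475886 -0.12873242  0.03      ]
[0.22143027 0.40944246 0.03      ]
[ 0.21495978 -0.33747274  0.03      ]
[-0.20995657  0.65713308  0.48674577] [411.17082788 411.17082788 282.26476493 205.2962832 ]
[0.25594062 0.03456042 1.59754374] [528.34693923 528.34693923 286.89622415 206.89111124]
```

View pics/c1.png

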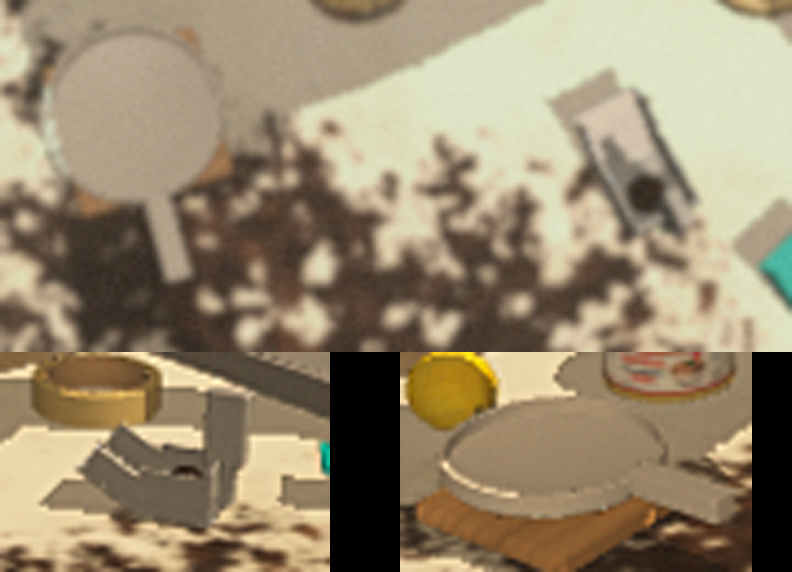

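The crop shows the steel scoop with the truffle. Its lip middle is near top (337.5,194.3) and scene (309.3,196.6), and its grip top near scene (336,184). The dish handle runs from top (236,216) to (240.5,233).

```bash
python3 -c "
from h import *
print('lip',tri(('s0',309.3,196.6),('t0',337.5,194.3)))
print('griptop',tri(('s0',336.1,184.3),('t0',354,218)))
L=onz('t0',337.5,194.3,.028);
print(L)
# dish rim center and handle
print('hand end',onz('t0',240.5,233,.048),'dish',onz('t0',230.3,196.5,.043))
s=robot.observe();print(s['qpos'])
R=np.array(s['ee_rot']);print((R.T@(np.array([.46,-.18,.30])-s['tool_pos'])).round(3))
c=eyes.read_camera('wrist');print(c['tool_from_camera'],c['fx'])
"
```

```text
lip (array([ 0.57480121, -0.11777603,  0.03348118]), [np.float64(1.1), np.float64(1.0)])
griptop (array([ 0.4989425 , -0.15441397,  0.08430914]), [np.float64(1.3), np.float64(1.3)])
[ 0.57823495 -0.11620807  0.028     ]
hand end [0.46012424 0.17527318 0.048     ] dish [0.57145865 0.20712452 0.043     ]
[-4.83800340e+01  2.20850541e+01  3.87183264e-01 -2.61919047e-02
 -6.84112253e+01 -1.48174846e+01]
[-0.329  0.257 -0.061]
[[-2.34079947e-04 -9.49537997e-01 -3.13651935e-01  8.08191261e-02]
 [ 9.99999884e-01 -3.54124604e-04  3.25758703e-04  3.85358690e-04]
 [-4.20392134e-04 -3.13651823e-01  9.49537970e-01 -1.35405600e-01]
 [ 0.00000000e+00  0.00000000e+00  0.00000000e+00  1.00000000e+00]] 350.09757401998894
```

Emit:
jog_arm --pt "-0.04 0.028 -0.001 0 0 0" --pt "-0.09 0.062 -0.003 0 0 0" --pt "-0.14 0.097 -0.005 0 0 0" --pt "-0.19 0.132 -0.007 0 0 0" --pt "-0.24 0.166 -0.009 0 0 0" --pt "-0.29 0.2 -0.01 0 0 0" --pt "-0.34 0.235 -0.011 0 0 0" --pt "-0.376 0.26 -0.012 0 0 0" --hand 1

```text
t: 1.15
tool_pos: [0.5009, -0.1539, 0.2513]
ee_rot: [[-0.892, -0.452, -0.0], [-0.452, 0.892, 0.0], [-0.0, 0.0, -1.0]]
ft_force: [0.1, -0.8, 0.5]
width: 0.0853
finger_force: 0.0
```

```bash
python3 -c "
from h import *
snap('wrist','w1');s=robot.observe();print(s['tool_pos'],s['qpos'],s['ft_force'])
a=load('w1')[0];print(a.shape)
"
```

```text
[ 0.50313126 -0.15125763  0.25126764] [ 9.49637671e-01  1.17644335e+01 -1.23815654e+01 -4.86807665e-02
 -6.57473650e+01 -6.38688744e+01] [ 0.96310457  1.81606723 -0.93198539]
(420, 560, 3)
```

View pics/w1.png

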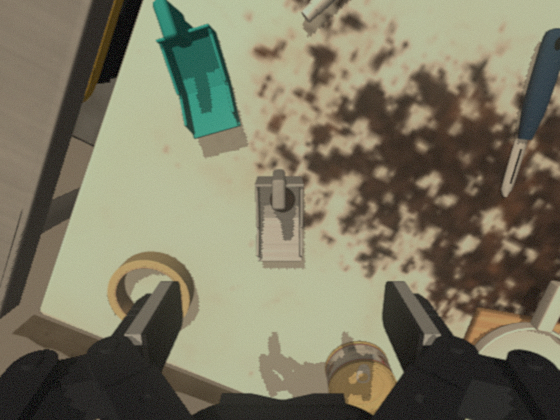

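The wrist picture shows the steel scoop upright and nearly aligned with the tool, grip near (279,190) and lip edge near (281,262). I'll zoom in on it.

```bash
python3 -c "
from h import *
a=load('w1')[0][155:275,240:320];cv2.imwrite('pics/c2.png',cv2.resize(a,None,fx=5,fy=5,interpolation=2))
print(onz('w1',281.5,262,.028),tri(('w1',281.5,262),('t0',337.5,194.3),('s0',309.3,196.6)))
"
```

```text
[ 0.5850434  -0.11135784  0.028     ] (array([ 0.57632906, -0.11609665,  0.03598298]), [np.float64(5.0), np.float64(0.2), np.float64(2.1)])
```

View pics/c2.png

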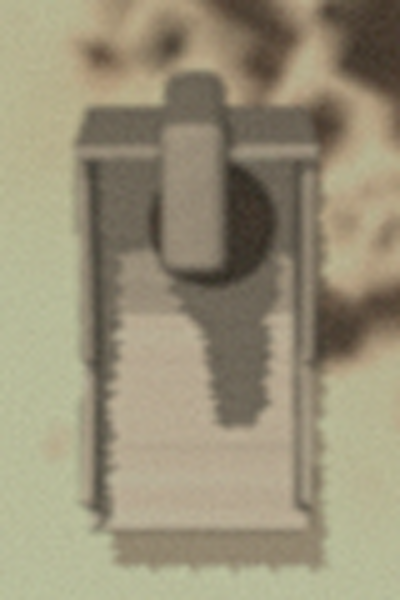

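The crop shows the grip's top face centred at about wrist px (279,194) and the lip middle at (281,260.4). The arm may still have been settling, so I'll take the picture again at rest.

```bash
python3 -c "
from h import *
snap('wrist','w2');s=robot.observe();print(s['tool_pos'],s['joint_velocities'])
a=load('w1')[0];b=load('w2')[0]
T=a[165:270,250:310];r=cv2.matchTemplate(b,T,cv2.TM_CCOEFF_NORMED);_,m,_,l=cv2.minMaxLoc(r);d=np.array(l)-[250,165];print(m,d)
lip=np.array([281,260.4])+d;g=np.array([279,194.])+d
print(onz('w2',*lip,.028),onz('w2',*g,.087))
print(tri(('w2',*lip),('t0',337.5,194.3)),tri(('w2',*g),('s0',336.1,184.3)),tri(('w2',*g),('t0',354,218)))
v=onz('w2',*lip,.028)-onz('w2',*g,.087);print(np.linalg.norm(v[:2]),np.degrees(np.arctan2(v[1],v[0])),'tool yaw',np.degrees(np.arctan2(s['ee_rot'][0][1]*-1,s['ee_rot'][1][1])))
# side rails
print([onz('w2',240+x/5+d[0],155+y/5+d[1],z) for x,y,z in((85,150,.037),(315,150,.037),(100,528,.028),(310,528,.028))])
"
```

```text
[ 0.50184397 -0.1530679   0.25110954] [-3.37224141 -0.59147564 -1.41978544  0.30925091 -0.86924812  2.22211188]
0.9855540990829468 [-1 -3]
[ 0.58334098 -0.11238473  0.028     ] [ 0.50166806 -0.15551654  0.087     ]
(array([ 0.57575654, -0.11523463,  0.04387657]), [np.float64(0.9), np.float64(0.3)]) (array([ 0.50317948, -0.15467911,  0.08315197]), [np.float64(0.8), np.float64(0.3)]) (array([ 0.49647104, -0.15594006,  0.09805491]), [np.float64(3.1), np.float64(0.9)])
0.09236243834180821 27.838720635235823 tool yaw 27.090477934150535
[array([ 0.51526797, -0.17440298,  0.037     ]), array([ 0.49392128, -0.13258617,  0.037     ]), array([ 0.59430444, -0.13332133,  0.028     ]), array([ 0.57281801, -0.09122324,  0.028     ])]
```

Emit:
jog_arm --pt "0 -0.001 0.025 0 0 0" --pt "0 -0.002 0.06 0 0 0" --pt "0 -0.002 0.1 0 0 0" --pt "0 -0.002 0.135 0 0 0" --pt "0 -0.002 0.165 0 0 0" --pt "0 -0.002 0.185 0 0 0" --pt "0 -0.002 0.194 0 0 0" --pt "0 -0.002 0.194 0 0 0"

```text
t: 2.25
tool_pos: [0.5008, -0.1583, 0.057]
ee_rot: [[-0.893, -0.451, -0.001], [-0.451, 0.893, -0.0], [0.001, 0.0, -1.0]]
ft_force: [-0.2, -0.2, 1.0]
width: 0.0853
finger_force: 0.0
```

Emit:
jog_arm --pt "0 0 0 0 0 0" --pt "0 0 0 0 0 0" --pt "0 0 0 0 0 0" --pt "0 0 0 0 0 0" --pt "0 0 0 0 0 0" --pt "0 0 0 0 0 0" --hand 0 --grip_force 60

```text
t: 3.0
tool_pos: [0.5012, -0.158, 0.0577]
ee_rot: [[-0.892, -0.451, 0.0], [-0.451, 0.892, -0.0], [-0.0, -0.0, -1.0]]
ft_force: [-0.8, 1.6, 3.2]
width: 0.0113
finger_force: 58.8
```

```bash
python3 -c "
from h import *
s=robot.observe();print(s['t'],s['tool_pos'],s['width'],s['finger_force'],s['ft_force'],s['joint_velocities'])
R=np.array(s['ee_rot']);print(R.round(4).tolist())
snap('wrist','w3')
b=load('t0')[0]
# dish mask in top: fit circle from rim by low-saturation
hsv=cv2.cvtColor(b,cv2.COLOR_BGR2HSV);print(hsv[196,231],hsv[225,237],hsv[180,200])
"
```

```text
3.0 [ 0.50122092 -0.15795831  0.05766896] 0.011316127459108748 58.79929840564728 [-0.84582589  1.62100834  3.23800495] [ 0.04667583 -0.05647065  0.05258296  0.02364898 -0.03760126  0.08101003]
[[-0.8925, -0.4511, 0.0003], [-0.4511, 0.8925, -0.0001], [-0.0003, -0.0002, -1.0]]
[ 17  59 178] [ 17  58 180] [ 33  36 226]
```

Emit:
jog_arm --pt "0 0 -0.006 0 0 0" --pt "0 0 -0.02 0 0 0" --pt "0 0 -0.042 0 0 0" --pt "0 0 -0.07 0 0 0" --pt "0 0 -0.1 0 0 0" --pt "0 0 -0.127 0 0 0" --pt "0 0 -0.146 0 0 0" --pt "0 0 -0.155 0 0 0"

```text
t: 4.05
tool_pos: [0.5014, -0.158, 0.214]
ee_rot: [[-0.893, -0.451, 0.002], [-0.451, 0.893, -0.0], [-0.002, -0.001, -1.0]]
ft_force: [-0.2, -0.6, -1.7]
width: 0.0113
finger_force: 58.3
```

Emit:
jog_arm --pt "-0.002 0.006 0 0 0 0" --pt "-0.009 0.022 0 0 0 0" --pt "-0.019 0.048 0 0 0 0" --pt "-0.032 0.08 0 0 0 0" --pt "-0.046 0.114 0 0 0 0" --pt "-0.058 0.145 0 0 0 0" --pt "-0.068 0.17 0 0 0 0" --pt "-0.075 0.187 0 0 0 0"

```text
t: 5.05
tool_pos: [0.4826, 0.0447, 0.2114]
ee_rot: [[-0.892, -0.453, -0.002], [-0.453, 0.892, -0.0], [0.002, 0.001, -1.0]]
ft_force: [0.1, 0.1, -1.6]
width: 0.0114
finger_force: 58.5
```

Emit:
jog_arm --pt "-0.006 0.015 0 0 0 0" --pt "-0.013 0.033 0 0 0 0" --pt "-0.021 0.053 0 0 0 0" --pt "-0.029 0.072 0 0 0 0" --pt "-0.036 0.089 0 0 0 0" --pt "-0.041 0.1 0 0 0 0" --pt "-0.043 0.105 0 0 0 0" --pt "-0.043 0.105 0 0 0 0"

```text
t: 6.05
tool_pos: [0.4747, 0.1559, 0.2122]
ee_rot: [[-0.892, -0.451, -0.0], [-0.451, 0.892, -0.0], [0.0, -0.0, -1.0]]
ft_force: [0.3, 0.8, -1.4]
width: 0.011
finger_force: 58.5
```

```bash
python3 -c "
from h import *
snap('wrist','w4');snap('scene','s4');s=robot.observe();print(s['t'],s['tool_pos'],s['width'],s['qpos'],s['ft_force'])
a=load('w4')[0];b=load('s4')[0][90:270,120:360]
b=cv2.resize(b,(560,420),interpolation=2)
cv2.imwrite('pics/c4.png',cv2.resize(np.hstack([a,b]),(800,300),interpolation=3))
"
```

```text
6.15 [0.4746951  0.15545576 0.21226812] 0.010984412469500921 [ 3.67907959e+01  1.11450040e+01 -1.91657509e+01 -1.72896486e-04
 -5.97051614e+01 -1.00017879e+02] [-0.44001815  0.26850735 -1.6782065 ]
```

View pics/c4.png

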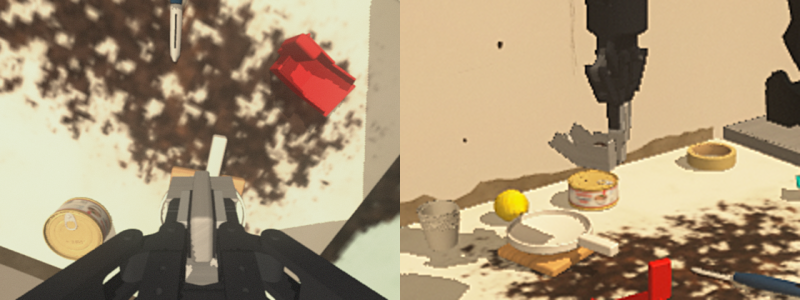

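The wrist view shows the scoop held over the dish, with the handle end near full-frame (305,189). The scene view shows the dish standing on the board with its rim ellipse centred near (209.7,229). I'll cross-check the dish centre and handle.

```bash
python3 -c "
from h import *
print('s',onz('s4',209.7,229.2,.040),'tri',tri(('s4',209.7,229.2),('t0',230.3,196.6)))
print('h end w4',onz('w4',305,189,.048),'t0',onz('t0',240.5,233,.048))
# handle segmentation in w4 : bright region near
a=load('w4')[0];g=cv2.cvtColor(a,cv2.COLOR_BGR2HSV)
m=((g[...,2]>150)&(g[...,1]<60)).astype(np.uint8);m[:180]=0;m[248:]=0;m[:,:285]=0;m[:,330:]=0
n,l,st,c=cv2.connectedComponentsWithStats(m)
for i in range(1,n):
  if st[i,4]>100:
    pts=np.argwhere(l==i)[:,::-1].astype(np.float32);r=cv2.minAreaRect(pts);print(st[i],r)
    bp=cv2.boxPoints(r);print([onz('w4',*p,.048).round(4)[:2] for p in bp])
    v=cv2.fitLine(pts,2,0,.01,.01).ravel();p=v[2:];q=p+v[:2]*15
    A=onz('w4',*p,.048);B=onz('w4',*q,.048);e=(A-B)[:2];print(A,'dir',np.degrees(np.arctan2(e[1],e[0]))%180)
"
```

```text
s [0.56370804 0.21772642 0.04      ] tri (array([0.57429013, 0.20970751, 0.0329333 ]), [np.float64(0.8), np.float64(0.6)])
h end w4 [0.46047    0.17186479 0.048     ] t0 [0.46012424 0.17527318 0.048     ]
[289 191  28  57 955] ((301.8825378417969, 219.53517150878906), (17.867273330688477, 56.603519439697266), 12.380758285522461)
[array([0.5154, 0.1822]), array([0.4635, 0.1677]), array([0.4597, 0.1831]), array([0.5115, 0.1985])]
[0.48595604 0.18244607 0.048     ] dir 16.497008097663375
```

Emit:
jog_arm --pt "-0.0007 0 -0.002 0 1.25 0" --pt "-0.0014 0 -0.004 0 2.5 0" --pt "-0.0023 0 -0.006 0 4 0" --pt "-0.003 0 -0.008 0 5 0" --pt "-0.003 0 -0.008 0 5 0" --pt "-0.003 0 -0.008 0 5 0" --pt "-0.003 0 -0.008 0 5 0" --pt "-0.003 0 -0.008 0 5 0"

```text
t: 7.15
tool_pos: [0.4773, 0.1571, 0.2204]
ee_rot: [[-0.889, -0.451, -0.078], [-0.449, 0.893, -0.039], [0.087, 0.0, -0.996]]
ft_force: [0.5, 0.4, -1.2]
width: 0.0114
finger_force: 58.5
```

Emit:
jog_arm --pt "-0.0011 0 -0.0032 0 2 0" --pt "-0.0023 0 -0.0064 0 4 0" --pt "-0.004 0 -0.0102 0 6.5 0" --pt "-0.0058 0 -0.014 0 9 0" --pt "-0.0078 0 -0.0177 0 11.5 0" --pt "-0.01 0 -0.0214 0 14 0" --pt "-0.0118 0 -0.0242 0 16 0" --pt "-0.0128 0 -0.0256 0 17 0"

```text
t: 8.15
tool_pos: [0.4911, 0.1642, 0.2445]
ee_rot: [[-0.827, -0.451, -0.335], [-0.418, 0.893, -0.169], [0.375, 0.0, -0.927]]
ft_force: [0.0, 0.3, -1.4]
width: 0.0111
finger_force: 58.5
```

Emit:
jog_arm --pt "-0.0017 0 0.0042 0 0 0" --pt "-0.006 0 0.0149 0 0 0" --pt "-0.0129 0 0.0319 0 0 0" --pt "-0.0215 0 0.0531 0 0 0" --pt "-0.03 0 0.0743 0 0 0" --pt "-0.0369 0 0.0913 0 0 0" --pt "-0.0412 0 0.102 0 0 0" --pt "-0.0429 0 0.1062 0 0 0"

```text
t: 9.15
tool_pos: [0.4905, 0.1637, 0.1295]
ee_rot: [[-0.827, -0.451, -0.335], [-0.418, 0.893, -0.17], [0.376, -0.0, -0.927]]
ft_force: [-0.3, 0.0, -1.8]
width: 0.0111
finger_force: 58.5
```

```bash
python3 -c "
from h import *
snap('scene','s5');s=robot.observe();R=np.array(s['ee_rot']);p=np.array(s['tool_pos']);print(s['t'],p,R.round(3).tolist(),s['ft_force'],s['width'])
print('lip',p+R@[-.092,0,.030],'tilt',np.degrees(np.arccos(-R[2,2])))
b=load('s5')[0][150:270,140:300];cv2.imwrite('pics/c5.png',cv2.resize(b,None,fx=4,fy=4,interpolation=2))
"
```

```text
9.2 [0.49049705 0.16379345 0.12940107] [[-0.827, -0.451, -0.335], [-0.418, 0.893, -0.169], [0.376, -0.0, -0.927]] [ 0.13842333 -0.56099996 -2.64798522] 0.011232662419542837
lip [0.55655068 0.19715606 0.06704841] tilt 22.056758623045774
```

View pics/c5.png

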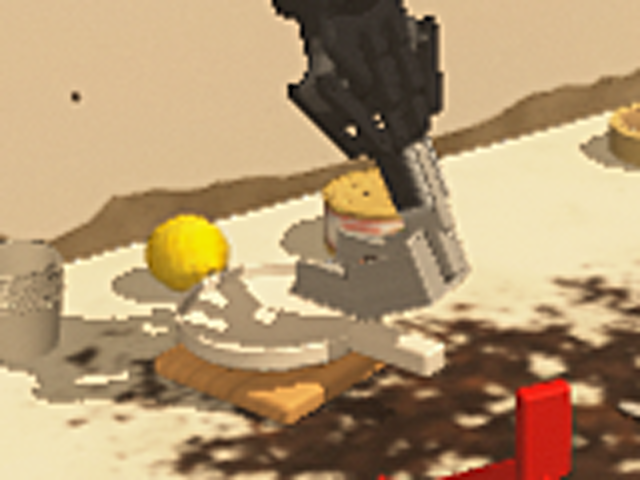

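The scoop is tilted over the dish at about crop (370,265). The lip is clear of the rim and the truffle is still inside, so I'll continue slowly.

Emit:
jog_arm --pt "-0.0005 0 -0.0016 0 1 0" --pt "-0.0011 0 -0.0032 0 2 0" --pt "-0.0017 0 -0.0048 0 3 0" --pt "-0.0023 0 -0.0064 0 4 0" --pt "-0.003 0 -0.0079 0 5 0" --pt "-0.0036 0 -0.0095 0 6 0" --pt "-0.0043 0 -0.011 0 7 0" --pt "-0.0051 0 -0.0125 0 8 0"

```text
t: 10.2
tool_pos: [0.4993, 0.1682, 0.1399]
ee_rot: [[-0.772, -0.451, -0.447], [-0.39, 0.893, -0.226], [0.501, -0.0, -0.865]]
ft_force: [0.5, -0.3, -1.1]
width: 0.0115
finger_force: 58.5
```

Emit:
jog_arm --pt "-0.0005 0 -0.0016 0 1 0" --pt "-0.0011 0 -0.0032 0 2 0" --pt "-0.0017 0 -0.0048 0 3 0" --pt "-0.0023 0 -0.0064 0 4 0" --pt "-0.003 0 -0.0079 0 5 0" --pt "-0.0036 0 -0.0095 0 6 0" --pt "-0.0043 0 -0.011 0 7 0" --pt "-0.0051 0 -0.0125 0 8 0"

```text
t: 11.2
tool_pos: [0.5088, 0.1731, 0.1482]
ee_rot: [[-0.703, -0.451, -0.55], [-0.355, 0.893, -0.278], [0.617, 0.0, -0.787]]
ft_force: [0.1, -0.3, -0.7]
width: 0.0114
finger_force: 58.5
```

Emit:
jog_arm --pt "-0.0005 0 -0.0016 0 1 0" --pt "-0.0011 0 -0.0032 0 2 0" --pt "-0.0017 0 -0.0048 0 3 0" --pt "-0.0023 0 -0.0064 0 4 0" --pt "-0.003 0 -0.0079 0 5 0" --pt "-0.0036 0 -0.0095 0 6 0" --pt "-0.0043 0 -0.011 0 7 0" --pt "-0.0051 0 -0.0125 0 8 0"

```text
t: 12.2
tool_pos: [0.5193, 0.1784, 0.1549]
ee_rot: [[-0.619, -0.451, -0.643], [-0.313, 0.893, -0.325], [0.72, 0.0, -0.694]]
ft_force: [-1.1, -0.8, -1.6]
width: 0.0114
finger_force: 58.6
```

```bash
python3 -c "
from h import *
snap('scene','s6');snap('top','t6');s=robot.observe();R=np.array(s['ee_rot']);p=np.array(s['tool_pos']);print(s['t'],p,R.round(3).tolist(),s['ft_force'],s['width'])
print('lip',p+R@[-.092,0,.030],'tilt',np.degrees(np.arccos(-R[2,2])))
b=load('s6')[0][150:270,140:300];c=load('t6')[0][160:260,180:280]
cv2.imwrite('pics/c6.png',np.hstack([cv2.resize(b,(480,360),interpolation=2),cv2.resize(c,(320,320),interpolation=2,).copy() if 0 else cv2.copyMakeBorder(cv2.resize(c,(320,320),interpolation=2),0,40,0,0,0)]))
"
```

```text
12.3 [0.51935245 0.17837504 0.15435352] [[-0.619, -0.451, -0.643], [-0.313, 0.893, -0.325], [0.72, -0.0, -0.694]] [-0.92499829  0.62217795 -1.4614353 ] 0.011390565192390229
lip [0.5570562  0.19741484 0.06729082] tilt 46.05919048322392
```

View pics/c6.png

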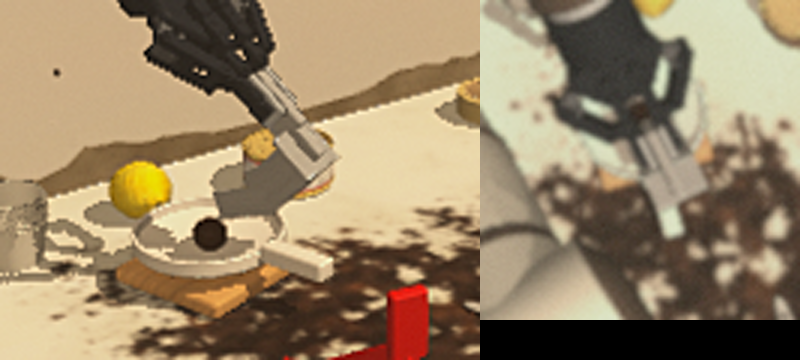

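The truffle lies in the dish, near crop (209,235). I'll withdraw the scoop upward, level it and return it to its place.

Emit:
jog_arm --pt "0.02 0 -0.0193 0 0 0" --pt "0.055 0 -0.053 0 0 0" --pt "0.0936 0 -0.0902 0 0 0" --pt "0.0936 0 -0.0902 0 -7 0" --pt "0.0936 0 -0.0902 0 -17 0" --pt "0.0936 0 -0.0902 0 -27 0" --pt "0.0936 0 -0.0902 0 -37 0" --pt "0.0936 0 -0.0902 0 -46.05 0"

```text
t: 13.3
tool_pos: [0.5186, 0.1779, 0.2859]
ee_rot: [[-0.893, -0.451, 0.006], [-0.451, 0.893, 0.003], [-0.007, 0.0, -1.0]]
ft_force: [-0.4, 0.2, -0.6]
width: 0.0115
finger_force: 58.5
```

Emit:
jog_arm --pt "0.005 -0.008 0 0 0 0" --pt "0.025 -0.043 0 0 0 0" --pt "0.052 -0.09 0 0 0 0" --pt "0.08 -0.14 0 0 0 0" --pt "0.108 -0.19 0 0 0 0" --pt "0.136 -0.237 0 0 0 0" --pt "0.158 -0.275 0 0 0 0" --pt "0.1677 -0.2918 0 0 0 0"

```text
t: 14.3
tool_pos: [0.5007, -0.1605, 0.2841]
ee_rot: [[-0.894, -0.448, -0.003], [-0.448, 0.894, 0.0], [0.003, 0.002, -1.0]]
ft_force: [0.1, 0.3, -1.6]
width: 0.0112
finger_force: 58.7
```

```bash
python3 -c "
from h import *
s=robot.observe();R=np.array(s['ee_rot']);p=np.array(s['tool_pos']);print(s['t'],p,R.round(4).tolist(),s['ft_force'],s['width'])
print(R.T@(np.array([.501,-.158,.0577])-p))
"
```

```text
14.3 [ 0.50070079 -0.16046038  0.28410486] [[-0.8939, -0.4482, -0.0033], [-0.4482, 0.8939, 0.0004], [0.0028, 0.0018, -1.0]] [ 0.1361069   0.32709622 -1.58614238] 0.011235154311146626
[-0.00200153  0.00164993  0.22640357]
```

Emit:
jog_arm --pt "0 0 0.012 0 0 0" --pt "0 0 0.045 0 0 0" --pt "0 0 0.085 0 0 0" --pt "0 0 0.125 0 0 0" --pt "0 0 0.163 0 0 0" --pt "0 0 0.195 0 0 0" --pt "0 0 0.215 0 0 0" --pt "0 0 0.222 0 0 0"

```text
t: 15.3
tool_pos: [0.5002, -0.1571, 0.0606]
ee_rot: [[-0.892, -0.452, -0.004], [-0.452, 0.892, 0.001], [0.004, 0.002, -1.0]]
ft_force: [0.4, -0.9, -1.1]
width: 0.0112
finger_force: 58.7
```

Emit:
jog_arm --pt "0 0 0.001 0 0 0" --pt "0 0 0.002 0 0 0" --pt "0 0 0.003 0 0 0" --pt "0 0 0.004 0 0 0" --pt "0 0 0.004 0 0 0"

```text
t: 15.92
tool_pos: [0.5011, -0.1578, 0.0589]
ee_rot: [[-0.893, -0.451, 0.001], [-0.451, 0.893, 0.0], [-0.001, -0.0, -1.0]]
ft_force: [-0.3, -0.2, -2.0]
width: 0.0115
finger_force: 58.7
```

```bash
python3 -c "
from h import *
s=robot.observe();R=np.array(s['ee_rot']);p=np.array(s['tool_pos']);print(s['t'],p,R.round(4).tolist(),s['ft_force'],s['moment'],s['width'])
"
```

```text
15.925 [ 0.50113508 -0.15781255  0.05887114] [[-0.8926, -0.4508, 0.0011], [-0.4508, 0.8926, 0.0004], [-0.0012, -0.0001, -1.0]] [-0.25313114 -0.2002857  -1.98351784] [-0.03931849  0.08501234  0.04784455] 0.011521229921970477
```

Not in contact yet (−2 N is still just the scoop's weight), so I'll step down a little further.

Emit:
jog_arm --pt "0 0 0.0005 0 0 0" --pt "0 0 0.001 0 0 0" --pt "0 0 0.0015 0 0 0" --pt "0 0 0.0015 0 0 0"

```text
t: 16.42
tool_pos: [0.5011, -0.1578, 0.0577]
ee_rot: [[-0.892, -0.451, 0.001], [-0.451, 0.892, 0.0], [-0.001, -0.0, -1.0]]
ft_force: [-2.2, -0.1, 3.9]
width: 0.0117
finger_force: 59.6
```

Contact at the original height (+3.9 N). Opening the fingers gradually, then rising.

Emit:
jog_arm --pt "0 0 0 0 0 0" --pt "0 0 0 0 0 0" --pt "0 0 0 0 0 0" --hand 0.4

```text
t: 16.8
tool_pos: [0.5012, -0.1578, 0.057]
ee_rot: [[-0.893, -0.451, 0.001], [-0.451, 0.893, 0.0], [-0.001, -0.0, -1.0]]
ft_force: [-0.1, 0.8, -0.8]
width: 0.0341
finger_force: 0.0
```

Emit:
jog_arm --pt "0 0 -0.01 0 0 0" --pt "0 0 -0.035 0 0 0" --pt "0 0 -0.075 0 0 0" --pt "0 0 -0.115 0 0 0" --pt "0 0 -0.155 0 0 0" --pt "0 0 -0.18 0 0 0" --pt "0 0 -0.192 0 0 0"

```text
t: 17.68
tool_pos: [0.5014, -0.1579, 0.2514]
ee_rot: [[-0.893, -0.451, 0.004], [-0.451, 0.893, 0.0], [-0.004, -0.002, -1.0]]
ft_force: [0.5, 0.0, -0.5]
width: 0.0342
finger_force: 0.0
```

```bash
python3 -c "
from h import *
snap('scene','s7');snap('wrist','w7');s=robot.observe();R=np.array(s['ee_rot']);p=np.array(s['tool_pos']);print(s['t'],p,R.round(4).tolist(),s['ft_force'],s['width'])
a=load('s0')[0];b=load('s7')[0]
T=a[180:218,300:345];r=cv2.matchTemplate(b,T,cv2.TM_CCOEFF_NORMED);print(cv2.minMaxLoc(r))
T=load('w2')[0][160:268,250:310];r=cv2.matchTemplate(load('w7')[0],T,cv2.TM_CCOEFF_NORMED);print(cv2.minMaxLoc(r))
# move to view dish handle: handle point
ax=np.array([np.cos(np.radians(16.4)),np.sin(np.radians(16.4)),0]);D=np.array([.576,.209,0]);H=D-.092*ax;print('H',H)
print('to above handle', R.T@(np.array([H[0],H[1],.25])-p))
"
```

```text
17.775 [ 0.50137294 -0.15787802  0.25045041] [[-0.8925, -0.4509, 0.0034], [-0.4509, 0.8926, 0.0003], [-0.0032, -0.0013, -1.0]] [ 0.09953998 -0.39936209 -0.19542777] 0.034106317217921664
(-0.37636828422546387, 0.8824182152748108, (148, 246), (300, 180))
(-0.575876772403717, 0.933688223361969, (131, 258), (256, 163))
H [0.48774311 0.18302459 0.        ]
to above handle [-0.14156262  0.31041962  0.00049792]
```

The scoop stands upright in its original spot (the scene template matches at zero shift). Next I'll go above the dish handle and turn to align with it.

Emit:
jog_arm --pt "-0.01 0.022 0 0 0 1" --pt "-0.03 0.066 0 0 0 2.5" --pt "-0.053 0.117 0 0 0 4" --pt "-0.077 0.168 0 0 0 5.5" --pt "-0.1 0.22 0 0 0 7" --pt "-0.123 0.27 0 0 0 9" --pt "-0.138 0.302 0 0 0 10" --pt "-0.1415 0.3105 0 0 0 10.4" --hand 0.6

```text
t: 18.77
tool_pos: [0.4865, 0.1846, 0.2476]
ee_rot: [[-0.959, -0.285, -0.002], [-0.285, 0.959, -0.001], [0.002, -0.001, -1.0]]
ft_force: [0.7, -0.5, 0.4]
width: 0.0513
finger_force: 0.0
```

Emit:
jog_arm --pt "0 0 0.02 0 0 0" --pt "0 0 0.05 0 0 0" --pt "0 0 0.07 0 0 0" --pt "0 0 0.07 0 0 0" --pt "0 0 0.07 0 0 0"

```text
t: 19.4
tool_pos: [0.4877, 0.1828, 0.1798]
ee_rot: [[-0.959, -0.282, 0.001], [-0.282, 0.959, 0.0], [-0.001, -0.0, -1.0]]
ft_force: [0.3, 0.0, 0.2]
width: 0.0515
finger_force: 0.0
```

```bash
python3 -c "
from h import *
snap('wrist','w8');snap('scene','s8');s=robot.observe();R=np.array(s['ee_rot']);p=np.array(s['tool_pos']);print(s['t'],p,R.round(4).tolist(),s['qpos'],s['width'])
"
```

```text
19.5 [0.4878871  0.18318631 0.18028334] [[-0.9594, -0.2821, 0.0024], [-0.2821, 0.9594, 0.0014], [-0.0027, 0.0007, -1.0]] [ 3.84493136e+01  1.49628550e+01 -1.91289444e+01  2.75304574e-02
 -5.57506915e+01 -1.12077593e+02] 0.05129870954795768
```

View pics/w8.png

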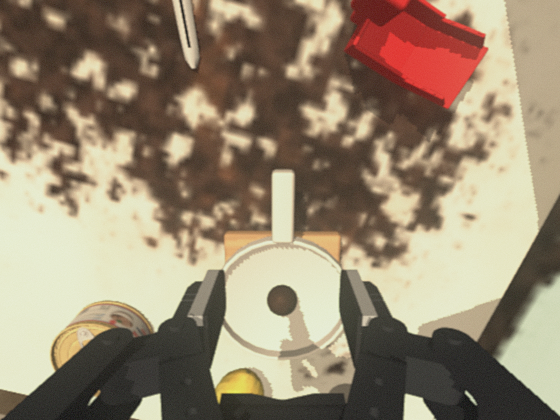

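The handle runs from (283,170) to (285,240) and is well aligned. The truffle is at (282,300), about the middle of the dish. Now to measure the handle's top face and the height.

```bash
python3 -c "
from h import *
s=robot.observe();R=np.array(s['ee_rot']);p=np.array(s['tool_pos'])
g=cv2.cvtColor(load('w8')[0],cv2.COLOR_BGR2HSV)
for v in (176,185,195,205,215,225,235):
  print(v,g[v,266:302:3,2].tolist(),g[v,266:302:3,1].tolist())
print('col',g[160:250:4,284,2].tolist())
for u,v in((283.5,182),(283.5,170),(285,240),(282,300)): X=onz('w8',u,v,.048 if v<290 else .036);print((u,v),X.round(4),(R.T@(X-p)).round(4))
# height: handle end across w4 and w8
print(tri(('w4',307.5,191.5),('w8',283.5,170)))
"
```

```text
176 [86, 85, 197, 231, 232, 234, 229, 230, 229, 201, 75, 77] [98, 96, 56, 32, 33, 29, 33, 32, 32, 65, 88, 79]
185 [101, 92, 202, 231, 231, 230, 229, 230, 229, 196, 73, 77] [88, 103, 58, 33, 32, 32, 35, 33, 36, 66, 94, 86]
195 [113, 105, 200, 232, 230, 231, 228, 229, 229, 182, 70, 70] [99, 100, 57, 32, 34, 34, 38, 36, 37, 67, 73, 73]
205 [96, 88, 200, 230, 230, 230, 231, 230, 229, 175, 70, 77] [93, 99, 57, 33, 34, 34, 34, 33, 36, 66, 87, 79]
215 [122, 100, 204, 231, 230, 231, 229, 229, 229, 163, 80, 78] [90, 92, 56, 32, 31, 32, 36, 35, 40, 66, 80, 92]
225 [105, 93, 201, 231, 230, 231, 229, 230, 229, 154, 82, 86] [80, 85, 53, 35, 35, 34, 35, 34, 42, 65, 84, 80]
235 [219, 214, 214, 231, 232, 230, 231, 230, 228, 153, 137, 142] [127, 120, 61, 32, 31, 33, 33, 33, 42, 72, 106, 110]
col [98, 92, 98, 218, 229, 230, 229, 229, 229, 229, 231, 231, 228, 229, 231, 229, 230, 230, 230, 230, 230, 183, 224]
(283.5, 182) [0.469  0.1789 0.048 ] [0.0197 0.0011 0.1322]
(283.5, 170) [0.4599 0.1762 0.048 ] [0.0292 0.0011 0.1322]
(285, 240) [0.5155 0.1939 0.048 ] [-0.0291  0.0024  0.1324]
(282, 300) [0.5778 0.2096 0.036 ] [-9.330e-02 -1.000e-04  1.445e-01]
(array([0.46257606, 0.1767259 , 0.03824756]), [np.float64(0.9), np.float64(1.0)])
```

```bash
python3 -c "
from h import *
print(tri(('s0',247.0,238.0),('w8',283.5,170)), proj('s0',[.4600,.1762,.048]))
"
```

```text
(array([0.46240467, 0.17847816, 0.04448676]), [np.float64(1.2), np.float64(3.5)]) [249.60333699 236.89697769]
```

Emit:
jog_arm --pt "0.001 0.0015 0.015 0 0 0" --pt "0.001 0.0015 0.045 0 0 0" --pt "0.001 0.0015 0.08 0 0 0" --pt "0.001 0.0015 0.105 0 0 0" --pt "0.001 0.0015 0.12 0 0 0" --pt "0.001 0.0015 0.12 0 0 0"

```text
t: 20.25
tool_pos: [0.4855, 0.184, 0.0583]
ee_rot: [[-0.959, -0.282, -0.001], [-0.282, 0.959, -0.001], [0.001, -0.001, -1.0]]
ft_force: [-0.5, 0.3, 0.0]
width: 0.0511
finger_force: 0.0
```

Emit:
jog_arm --pt "0 0 0.01 0 0 0" --pt "0 0 0.02 0 0 0" --pt "0 0 0.028 0 0 0" --pt "0 0 0.03 0 0 0" --pt "0 0 0.03 0 0 0"

```text
t: 20.88
tool_pos: [0.4861, 0.1844, 0.0292]
ee_rot: [[-0.959, -0.282, 0.001], [-0.282, 0.959, 0.0], [-0.001, 0.0, -1.0]]
ft_force: [-0.1, 0.1, 0.2]
width: 0.0515
finger_force: 0.0
```

Emit:
jog_arm --pt "0 0 0 0 0 0" --pt "0 0 0 0 0 0" --pt "0 0 0 0 0 0" --pt "0 0 0 0 0 0" --pt "0 0 0 0 0 0" --pt "0 0 0 0 0 0" --hand 0 --grip_force 40

```text
t: 21.62
tool_pos: [0.4862, 0.1844, 0.0295]
ee_rot: [[-0.959, -0.282, 0.001], [-0.282, 0.959, 0.001], [-0.001, 0.0, -1.0]]
ft_force: [0.1, 0.4, 2.3]
width: 0.0173
finger_force: 39.8
```

Emit:
jog_arm --pt "0 0 0 0 0 0" --pt "0 0 0 0 0 0" --pt "0 0 0 0 0 0" --grip_force 100

```text
t: 22.0
tool_pos: [0.4861, 0.1844, 0.0294]
ee_rot: [[-0.959, -0.282, 0.001], [-0.282, 0.959, 0.001], [-0.001, 0.0, -1.0]]
ft_force: [-2.0, 0.9, 4.0]
width: 0.0165
finger_force: 97.2
```

```bash
python3 -c "
from h import *
snap('wrist','w9');s=robot.observe();R=np.array(s['ee_rot']);p=np.array(s['tool_pos']);print(s['t'],p,R.round(4).tolist(),s['ft_force'],s['moment'],s['width'],s['finger_force'])
"
```

```text
22.05 [0.48611391 0.18443234 0.0294481 ] [[-0.9593, -0.2825, 0.001], [-0.2825, 0.9593, 0.0005], [-0.0011, 0.0002, -1.0]] [-1.97540601  0.72936343  5.35368596] [0.07723566 0.26436511 0.00192883] 0.016216262912699633 97.22254514694214
```

Emit:
jog_arm --pt "0 0 -0.001 0 0 0" --pt "0 0 -0.003 0 0 0" --pt "0 0 -0.006 0 0 0" --pt "0 0 -0.01 0 0 0" --pt "0 0 -0.014 0 0 0" --pt "0 0 -0.017 0 0 0" --pt "0 0 -0.019 0 0 0" --pt "0 0 -0.02 0 0 0"

```text
t: 23.05
tool_pos: [0.4861, 0.1844, 0.0495]
ee_rot: [[-0.959, -0.282, 0.001], [-0.282, 0.959, 0.001], [-0.001, 0.0, -1.0]]
ft_force: [-0.3, 0.4, -0.6]
width: 0.016
finger_force: 97.5
```

```bash
python3 -c "
from h import *
snap('wrist','w10');snap('scene','s10');s=robot.observe();R=np.array(s['ee_rot']);p=np.array(s['tool_pos']);print(s['t'],p,R.round(4).tolist(),s['ft_force'],s['moment'],s['width'],s['finger_force'])
def ball(f,box):
  a=load(f)[0];u0,v0,u1,v1=box;g=cv2.cvtColor(a,cv2.COLOR_BGR2GRAY)
  m=(g<75).astype(np.uint8);k=np.zeros_like(m);k[v0:v1,u0:u1]=1;m*=k
  n,l,st,c=cv2.connectedComponentsWithStats(m);i=1+st[1:,4].argmax();return c[i],st[i]
for f in('w9','w10'): print(f,ball(f,(230,250,330,360)))
b=load('w10')[0];c=load('s10')[0][170:260,160:280]
cv2.imwrite('pics/c10.png',np.hstack([cv2.resize(b,(400,300)),cv2.resize(c,(400,300),interpolation=2)]))
"
```

```text
23.15 [0.48605088 0.18434131 0.04935671] [[-0.9593, -0.2823, 0.0008], [-0.2823, 0.9593, 0.0005], [-0.0009, 0.0002, -1.0]] [ 0.31452099 -0.71722054 -1.34228442] [-0.03445683  0.12685622  0.02059517] 0.016150837131681934 97.49389171600342
w9 (array([244.05145278, 331.29539952]), array([ 230,  289,   31,   71, 1652], dtype=int32))
w10 (array([244.09842995, 331.22886473]), array([ 230,  289,   31,   71, 1656], dtype=int32))
```

View pics/c10.png

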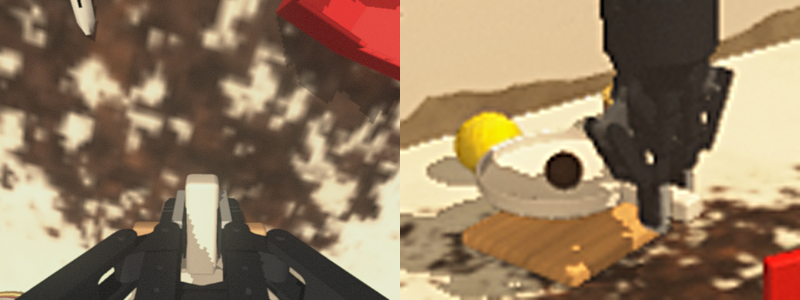

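The dish is lifted about 20 mm and looks level, with the truffle at crop (565,170), the middle. Continuing straight up.

Emit:
jog_arm --pt "0 0 -0.003 0 0 0" --pt "0 0 -0.011 0 0 0" --pt "0 0 -0.023 0 0 0" --pt "0 0 -0.038 0 0 0" --pt "0 0 -0.053 0 0 0" --pt "0 0 -0.066 0 0 0" --pt "0 0 -0.075 0 0 0" --pt "0 0 -0.08 0 0 0"

```text
t: 24.15
tool_pos: [0.486, 0.1844, 0.1299]
ee_rot: [[-0.959, -0.282, 0.001], [-0.282, 0.959, 0.001], [-0.001, 0.0, -1.0]]
ft_force: [0.5, -0.4, -2.1]
width: 0.0166
finger_force: 97.5
```

```bash
cat >> h.py <<'E'
def ball(f,X,r=25,thr=60):
    a=load(f)[0];u,v=proj(f,X).astype(int);g=cv2.cvtColor(a,cv2.COLOR_BGR2GRAY)
    m=np.zeros_like(g);m[v-r:v+r,u-r:u+r]=(g[v-r:v+r,u-r:u+r]<thr)
    n,l,st,c=cv2.connectedComponentsWithStats(m);d=[np.linalg.norm(c[i]-[u,v]) if st[i,4]>40 else 99 for i in range(1,n)];i=1+int(np.argmin(d))
    return c[i].round(1),st[i].tolist(),(u,v),onz(f,*c[i],X[2]).round(4)
E
python3 -c "
from h import *
snap('scene','s11');snap('top','t11');s=robot.observe();p=np.array(s['tool_pos']);print(s['t'],p,s['ft_force'],s['moment'])
print(ball('s10',[.577,.2093,.056]));print(ball('s11',[.577,.2093,.136]))
# rim in s11: project level rim to check
R=np.array(s['ee_rot'])
a=load('s11')[0].copy()
for z in(.143,): 
  pts=np.array([proj('s11',[.577+.062*np.cos(t),.2093+.062*np.sin(t),z]) for t in np.linspace(0,6.28,60)]);
a=cv2.resize(a[130:240,150:280],None,fx=5,fy=5,interpolation=2)
for q in pts: cv2.circle(a,tuple(((q+.5-[150,130])*5).astype(int)),2,(0,255,0),-1)
cv2.imwrite('pics/c11.png',a)
"
```

```text
24.25 [0.48611792 0.18441064 0.12970374] [ 0.35770134  0.1389809  -1.60029735] [-0.04852299  0.07134815 -0.0267111 ]
(array([208.6, 220.7]), [204, 216, 10, 11, 89], (np.int64(209), np.int64(220)), array([0.5765, 0.2119, 0.056 ]))
(array([206.4, 189.4]), [201, 184, 11, 11, 93], (np.int64(207), np.int64(189)), array([0.5774, 0.2115, 0.136 ]))
```

View pics/c11.png

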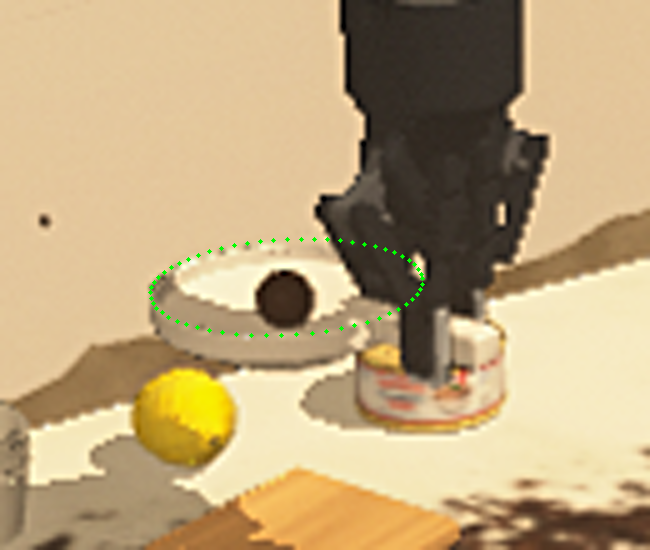

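The dish is level, since its rim lies on the projected level circle. The truffle is in the middle at crop (285,298). Starting the in-place quarter turn.

Emit:
jog_arm --pt "0 -0.0008 0 0 0 -0.5" --pt "0 -0.0025 0 0 0 -1.5" --pt "-0.0002 -0.0057 0 0 0 -3.5" --pt "-0.0006 -0.0106 0 0 0 -6.5" --pt "-0.0014 -0.0163 0 0 0 -10" --pt "-0.0028 -0.0227 0 0 0 -14" --pt "-0.0046 -0.029 0 0 0 -18" --pt "-0.0068 -0.0352 0 0 0 -22"

```text
t: 25.25
tool_pos: [0.5024, 0.1521, 0.1289]
ee_rot: [[-0.782, -0.623, -0.0], [-0.623, 0.782, -0.0], [0.0, -0.0, -1.0]]
ft_force: [-0.0, -0.3, -1.0]
width: 0.0164
finger_force: 97.4
```

Emit:
jog_arm --pt "-0.0002 -0.0066 0 0 0 -4" --pt "-0.0009 -0.0131 0 0 0 -8" --pt "-0.0021 -0.0195 0 0 0 -12" --pt "-0.0036 -0.0259 0 0 0 -16" --pt "-0.0057 -0.0321 0 0 0 -20" --pt "-0.0081 -0.0382 0 0 0 -24" --pt "-0.011 -0.0441 0 0 0 -28" --pt "-0.0143 -0.0498 0 0 0 -32"

```text
t: 26.25
tool_pos: [0.5446, 0.122, 0.1288]
ee_rot: [[-0.333, -0.943, -0.0], [-0.943, 0.333, -0.0], [0.0, -0.0, -1.0]]
ft_force: [-0.9, -1.1, -1.9]
width: 0.0162
finger_force: 97.5
```

Emit:
jog_arm --pt "-0.0002 -0.0066 0 0 0 -4" --pt "-0.0009 -0.0131 0 0 0 -8" --pt "-0.0021 -0.0195 0 0 0 -12" --pt "-0.0036 -0.0259 0 0 0 -16" --pt "-0.0057 -0.0321 0 0 0 -20" --pt "-0.0081 -0.0382 0 0 0 -24" --pt "-0.0106 -0.0434 0 0 0 -27.5" --pt "-0.013 -0.0477 0 0 0 -30.5"

```text
t: 27.25
tool_pos: [0.5941, 0.1184, 0.1287]
ee_rot: [[0.191, -0.982, 0.0], [-0.982, -0.191, -0.0], [0.0, -0.0, -1.0]]
ft_force: [0.4, 0.6, -0.6]
width: 0.0166
finger_force: 97.5
```

Emit:
jog_arm --pt "-0.0001 -0.0041 0 0 0 -2.5" --pt "-0.0003 -0.0069 0 0 0 -4.2" --pt "-0.0004 -0.0085 0 0 0 -5.2" --pt "-0.0004 -0.009 0 0 0 -5.5" --pt "-0.0004 -0.009 0 0 0 -5.5" --pt "-0.0004 -0.009 0 0 0 -5.5" --pt "-0.0004 -0.009 0 0 0 -5.5" --pt "-0.0004 -0.009 0 0 0 -5.5"

```text
t: 28.25
tool_pos: [0.6026, 0.1207, 0.1294]
ee_rot: [[0.282, -0.959, 0.001], [-0.959, -0.282, 0.0], [-0.0, -0.001, -1.0]]
ft_force: [-0.7, -0.3, -1.0]
width: 0.0165
finger_force: 97.5
```

```bash
python3 -c "
from h import *
snap('scene','s12');snap('top','t12');s=robot.observe();R=np.array(s['ee_rot']);p=np.array(s['tool_pos']);print(s['t'],p,R.round(3).tolist(),s['ft_force'],s['joint_velocities'],s['finger_force'])
print('yaw',np.degrees(np.arctan2(R[1,0],R[0,0]))%360,'centre',p+R@[-.0942,-.0017,0])
print(ball('s12',[.577,.2093,.136]))
T=load('s0')[0][180:218,300:345];b=load('s12')[0];print(cv2.minMaxLoc(cv2.matchTemplate(b,T,cv2.TM_CCOEFF_NORMED)))
a=cv2.resize(b[100:300,110:360],None,fx=3,fy=3,interpolation=2)
for t in np.linspace(0,6.28,60):
  q=proj('s12',[.577+.062*np.cos(t),.2093+.062*np.sin(t),.143]);cv2.circle(a,tuple(((q+.5-[110,100])*3).astype(int)),1,(0,255,0),-1)
cv2.imwrite('pics/c12.png',a)
"
```

```text
28.35 [0.6026218  0.12067448 0.12936931] [[0.282, -0.959, 0.001], [-0.959, -0.282, 0.0], [-0.0, -0.001, -1.0]] [-0.90568158 -0.26075215 -1.11832538] [ 0.06345109  0.0960483   0.01682477  0.01453694 -0.01930724 -0.13030565] 97.50860095024109
yaw 286.4003701624425 centre [0.57765548 0.21152167 0.1293879 ]
(array([205.6, 190. ]), [201, 185, 11, 11, 89], (np.int64(207), np.int64(189)), array([0.5752, 0.215 , 0.136 ]))
(-0.3841128647327423, 0.8818466663360596, (414, 258), (300, 180))
```

View pics/c12.png

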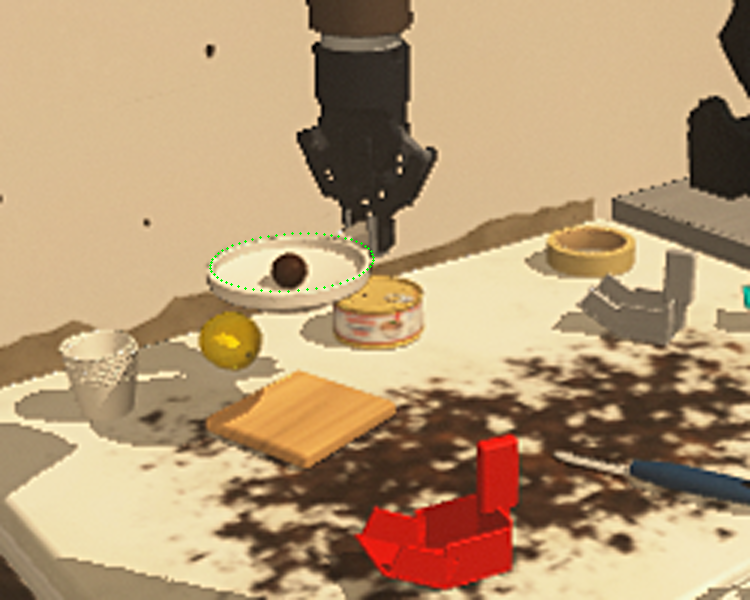

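The dish is held level over the board with the handle to the right and the truffle in the middle at crop (289,270). The scoop stands upright and the other things haven't been disturbed. Handing in.

```bash
python3 -c "
from station import robot
print(robot.job_done())"
```

```text
the job is handed in; nothing more can be done
None
```

I've handed the job in: the truffle was tipped into the dish, the scoop stands upright back in its original spot, and the dish is held still and level about 10 cm above the board, turned a quarter turn counter-clockwise with the truffle in its middle.

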